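# Lean the tall test plaque on the viewing stand

## Robot

A 6-joint arm with a two-finger parallel gripper is mounted at the origin on the work surface. World frame = base frame: x ahead of the robot, y to its left, z up, the work surface at z = 0. Lengths are in m, angles in rad, forces in N, time in s.
With the tool pointing down it reaches from about 0.325 to 0.9 m from the base axis. Payload 3.5 kg.
Tool frame: the origin (TCP) lies midway between the tips of the shut fingers; the grasp point (between the pads) lies 19 mm behind it; z points along the fingers, y is the line along which they close (so a half turn about z gives the same grasp; the last joint's range is limited). The gripper opens to 85 mm and grips with 20 to 120 N. Pads are 22 mm wide; open, the fingers measure 114 mm over their backs; the gripper's body (76 mm by 85 mm) begins 54 mm behind the grasp point. The pads swing forward as they close: fully open they stand 13 mm farther back than shut.
Start: joints at [-1.342, 0.276, -0.026, 1.268, 0, 1.467], TCP at [0.204, -0.591, 0.231] pointing down, gripper open.
Joint ranges: [-3.12, 3.12], [-0.85, 1.88], [-1.08, 1.24], [-1.95, 2.15], [-1.57, 1.53], [-3.14, 3.14]. Speed limits (rad/s): [2.57, 2.57, 3.14, 3.14, 3.14, 3.14].

## Interface

Orientations are given as [roll, pitch, yaw] about the fixed x, y, z axes, in that order (R = Rz(yaw) Ry(pitch) Rx(roll)).
In Python, from bench import bot gives the robot as it stands.
- The arm moves only by the tool arm_command, never from a script. Its argument "moves" is a list of rows, each an object of numbers: "x", "y", "z": the shift along the tool's x, y, z in cm; "spin": the turn about the tool's z in degrees; "fingers": the closure, from 0 (fully open) to 1 (shut). In form: [{"x": .., "y": .., "z": .., "spin": .., "fingers": ..}, ...]. A call has 1 to 20 rows; each row shifts and turns the commanded pose from where the row before left it, along the tool's axes as they then stand; what a row does not reach is not made up. A row lasts 1/8 s, in which the tool goes at most 62.5 mm and 10.7 degrees, less where a joint would pass 70% of its speed; a pose out of reach is approached as far as the arm can. A call with a gripper value outside its range is refused whole. The fingers move at their own pace and stop on an object; "grip_force" is the grip in N (left out, the last holds). Time passes only in rows, so rows that do not move let the fingers close. It gives the time, the measured TCP pose, the force, the opening and the grip force at its end, in the units of the state.
- bot.state(): the state, without advancing time (a new reading comes with each control period).
- bot.grab_frame(name): name is "scene" or "top" or "wrist"; returns the picture (384x512x3 uint8, red, green, blue); there is no depth.
- bot.get_calibration(name): a dict with "fov_y" (degrees; the focal length in pixels is half the picture's height over the tangent of half this angle, whatever the lens; pixels are square), "cx", "cy" (the principal point, pixels), "cam_to_world" (4x4, takes a point from camera to world coordinates). Camera axes: x right, y up, looking along -z (the intrinsics and any distortion apply to the point x, -y, -z); pixel columns grow to the right and rows downward; lengths in m; the calibration is good to about 2 mm. A picture is of the moment at which its call begins: read the wrist's pose just before it. get_calibration takes no time and is no camera call; for the wrist camera it gives the pose at the moment of the call.
- bot.sign_off(): hands the job in; it is judged then, once.
The state is a dict: "time_s": time; "joint_positions": joint angles; "joint_vel": joint speeds; "joint_efforts": joint torques, N m; "tool_pos": TCP position; "ee_rot": TCP orientation; "contact_force": force on the tool from outside, world axes, zero at the start; "torque": the same for the moment, N m; "grip_width": finger opening in m; "grasp_force": force on a finger pad.
Only numpy, scipy, OpenCV 4.12 (cv2) and the standard library are available. Lean on these libraries where they do the work, as an engineer would, in place of code of your own. Each camera call takes 0.05 s, during which the arm holds its last target. There are 200 camera calls.

## Task

Take the tall plastic test plaque out of the wooden specimen rack and lean it on the white sloping viewing stand: standing on the stand's ledge on the same short end as in the rack, about the middle of the stand, with its broad face lying flat against the sloping panel. Let go of it so that it stays there by itself, and leave the two shorter specimens in the rack where they are.

Things in the scene. Friction and masses are not known exactly. Their poses are not given: they have to be found in the camera images.
- plaque: Tall grey plastic plaque, 10 thick (x) x 80 wide (y) x 120 mm tall (z up), about 85 to 160 g. Origin: centre of its lower short end. It stands in any one of three slots (60 mm apart along x) of a fixed light wooden rack, 180 x 110 x 34 mm; its lower 22 mm are in the slot, with 1 mm of play a side, so it may lean 5 degrees. Above 70 mm it is clear of the two shorter specimens.
- backrest: Sloping panel of the fixed white stand, leaning back 20 degrees, towards the robot: it faces away from it (within 25 degrees). Origin: middle of the corner of panel and ledge, 36 mm above the table. x: out of the panel along the ledge; y: sideways; z: up the slope. Panel face at x=0: 110 wide, 68 mm up. Ledge top at z=0, 24 mm deep, then a 10 mm lip. Seated, the plaque's origin is at x=5 mm, z=0.
- short_plaque: Bystander: a shorter grey plaque in another slot of the rack, 10 (x) x 80 (y) x 70 mm tall (z up); origin at the centre of its lower end. It must stay where it is.
- narrow_plaque: Bystander: a narrow grey plaque in the remaining slot of the rack, 10 (x) x 40 (y) x 70 mm tall (z up); origin at the centre of its lower end. It must stay where it is.
Not all that is in view belongs to the job. Leave any orange or pink look-alike of the plaque alone.

How it is judged:
At the end, for the whole second after the job is handed in: The tall plaque rests on the ledge on its lower end, that end within 11 mm of the panel, 8 mm of the ledge and 20 mm of the stand's middle; its face and its length are within 10 degrees of the panel's. It is still. The two shorter specimens are within 20 mm of where they began (x of plaque in the frame of backrest between -0.003 and 0.016 m and y of plaque in the frame of backrest between -0.02 and 0.02 m and z of plaque in the frame of backrest between -0.006 and 0.008 m and angle between the z axis of plaque and the z axis of backrest, either way round below 0.175 rad and angle between the x axis of plaque and the x axis of backrest, either way round below 0.175 rad and angle between plaque's own z axis and vertical below 0.7 rad and linear speed of plaque below 0.02 m/s and angular speed of plaque below 0.1 rad/s and distance of each of short_plaque, narrow_plaque from where it was at the start of the episode below 0.02 m); the robot touches nothing.
It fails at once if a shorter specimen is moved by more than 20 mm (distance of any of short_plaque, narrow_plaque from where it was at the start of the episode above 0.02 m).
It also fails if it takes over 35 s, if anything falls off the work surface, if the arm or the gripper's body presses on something with over 40 N, if the wrist force passes 120 N, or if a joint passes its speed limit or range.

## Working session

There is one attempt and no reset: what is moved stays moved. The work goes in short steps, Python scripts to look and compute and a tool call to move; the robot and the scene stay as the last step left them, time stands still between calls to the robot, and variables do not carry over. Pictures are saved under pics/ and viewed, at most 10 in all, crops included, and the job is handed in when it is done.

Besides the shell and the picture viewer there is one more tool, called after ">>>" as name(argument=value, ...) on one line, values as JSON. arm_command: Moves the arm, as the interface text tells. Its arguments: {"type":"object","properties":{"moves":{"type":"array","items":{"type":"object","properties":{"x":{"type":"number"},"y":{"type":"number"},"z":{"type":"number"},"spin":{"type":"number"},"fingers":{"type":"number"}}}},"grip_force":{"type":"number"}},"required":["moves"]}

```bash
mkdir -p pics; cat > h.py <<'E'
import numpy as np, cv2
from bench import bot
def cal(n):
    c=bot.get_calibration(n); return c
def save(n,f):
    im=bot.grab_frame(n); cv2.imwrite(f'pics/{f}.png',im[:,:,::-1]); return im
E
python3 - <<'E'
from h import *
a=save('scene','s1');b=save('top','t1')
cv2.imwrite('pics/both.png',np.hstack([a,b])[:,:,::-1].copy()[:, :])
for n in('scene','top','wrist'):
    c=cal(n);print(n,{k:(np.round(v,4).tolist() if not isinstance(v,str) else v) for k,v in c.items()})
s=bot.state();print(s)
E
ls
```

```text
scene {'fov_y': 55.1323, 'cx': 260.6957, 'cy': 194.3765, 'cam_to_world': [[0.7955, -0.467, 0.3861, 0.9092], [0.6059, 0.6023, -0.5198, -0.5774], [0.0101, 0.6474, 0.7621, 0.7825], [0.0, 0.0, 0.0, 1.0]]}
top {'fov_y': 56.0536, 'cx': 259.6509, 'cy': 194.6833, 'cam_to_world': [[0.0037, 0.9881, -0.1537, 0.4241], [-1.0, 0.0029, -0.0051, -0.0612], [-0.0046, 0.1537, 0.9881, 1.0226], [0.0, 0.0, 0.0, 1.0]]}
wrist {'fov_y': 71.9015, 'cx': 256.5816, 'cy': 192.507, 'cam_to_world': [[0.3258, 0.8927, 0.3114, 0.2842], [-0.9454, 0.3079, 0.1063, -0.5626], [-0.001, -0.3291, 0.9443, 0.3724], [0.0, 0.0, 0.0, 1.0]]}
{'time_s': 0.1, 'joint_positions': array([-1.34236865e+00,  2.77086673e-01, -2.77173472e-02,  1.26800094e+00,
        1.27296809e-05,  1.46738343e+00]), 'joint_vel': array([-0.00083394,  0.00031304,  0.00465344, -0.0018685 ,  0.00070577,
       -0.0002138 ]), 'joint_efforts': array([ 4.92216077e-04, -4.46709645e+01,  2.96128231e+01,  8.45328032e-03,
       -9.44125077e-05,  1.19012793e-05]), 'tool_pos': array([ 0.20344402, -0.59023072,  0.23026548]), 'ee_rot': array([-3.13959607e+00, -2.20009655e-04,  3.31840340e-01]), 'contact_force': array([-0.60684234, -0.2270332 ,  0.68365956]), 'torque': array([ 0.01870635, -0.05678022,  0.02110458]), 'grasp_force': 0.0, 'grip_width': 0.08587435168194393}
h.py
pics
```

View pics/s1.png

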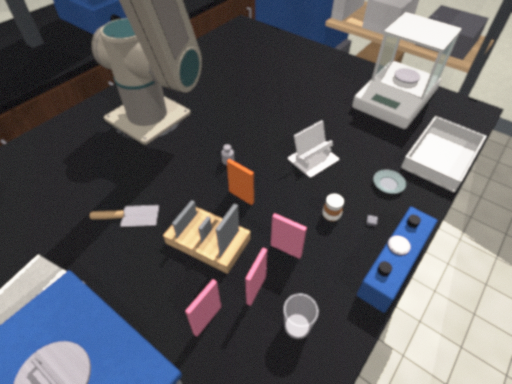

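View pics/t1.png

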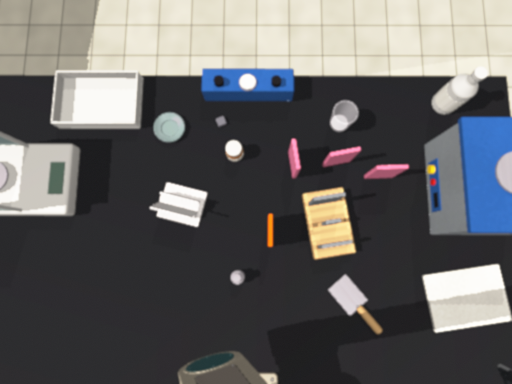

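The tall plaque looks to be in the far slot of the rack (scene 228,228; top 326,198). The stand is at scene (314,150) and top (180,205). Next I'll enlarge both.

```bash
python3 - <<'E'
import cv2,numpy as np
s=cv2.imread('pics/s1.png');t=cv2.imread('pics/t1.png')
def c(i,x,y,w=100,h=75): return cv2.resize(i[y:y+h,x:x+w],(400,300),interpolation=cv2.INTER_CUBIC)
m=np.vstack([np.hstack([c(s,155,195),c(s,270,110)]),np.hstack([c(t,280,187),c(t,135,170)])])
cv2.imwrite('pics/m1.png',m)
E
```

```text
(no output)
```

View pics/m1.png

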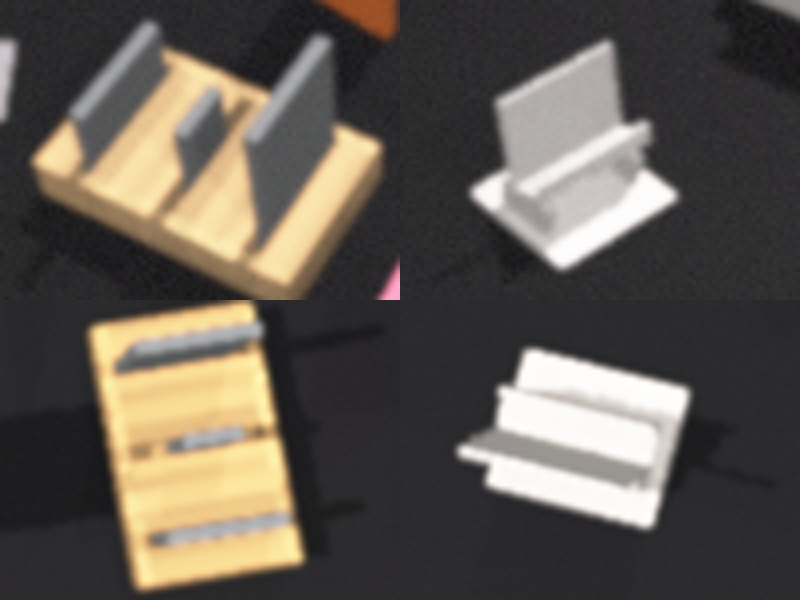

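```bash
cat >> h.py <<'E'
def ray(c,p):
    f=192/np.tan(np.radians(c['fov_y'])/2);M=np.array(c['cam_to_world'])
    d=M[:3,:3]@np.array([(p[0]-c['cx'])/f,-(p[1]-c['cy'])/f,-1]); return M[:3,3],d/np.linalg.norm(d)
def onz(c,p,z):
    o,d=ray(c,p); return o+d*(z-o[2])/d[2]
def tri(c1,p1,c2,p2):
    o1,d1=ray(c1,p1);o2,d2=ray(c2,p2)
    t=np.linalg.lstsq(np.c_[d1,-d2],o2-o1,rcond=None)[0]
    a=o1+d1*t[0];b=o2+d2*t[1]; return (a+b)/2,np.linalg.norm(a-b)
E
python3 - <<'E'
from h import *
np.set_printoptions(precision=4,suppress=True)
s,t=cal('scene'),cal('top')
S=lambda x,y:(155+x/4,195+y/4)
S2=lambda x,y:(270+(x-400)/4,110+y/4)
T=lambda x,y:(280+x/4,187+(y-300)/4)
T2=lambda x,y:(135+(x-400)/4,170+(y-300)/4)
print('plaque -y',tri(s,S(253,133),t,T(262,330)))
print('plaque +y',tri(s,S(323,38),t,T(142,343)))
print('panel L(+y?)',tri(s,S2(497,103),t,T2(462,447)),tri(s,S2(612,42),t,T2(462,447)))
print('panel R',tri(s,S2(612,42),t,T2(648,482)),tri(s,S2(497,103),t,T2(648,482)))
print('lip T z.046',onz(t,T2(500,388),.046),onz(t,T2(660,428),.046))
print('base T corners',[onz(t,T2(*p),.004)[:2] for p in((525,348),(690,388),(655,528),(487,487))])
print('rack T',[onz(t,T(*p),.034)[:2] for p in((90,325),(245,302),(303,562),(138,590))])
E
```

```text
plaque -y (array([ 0.565 , -0.2686,  0.1348]), np.float64(0.004884977397633554))
plaque +y (array([ 0.555 , -0.195 ,  0.1361]), np.float64(0.0009464172293660003))
panel L(+y?) (array([0.5074, 0.2016, 0.0622]), np.float64(0.09113079637572279)) (array([0.5358, 0.225 , 0.1016]), np.float64(0.0017132398177634048))
panel R (array([0.542 , 0.1157, 0.1684]), np.float64(0.08432719746051204)) (array([0.5134, 0.1031, 0.1136]), np.float64(0.00423945250341009))
lip T z.046 [0.5826 0.2175 0.046 ] [0.5553 0.1068 0.046 ]
base T corners [array([0.6187, 0.2129]), array([0.5899, 0.0933]), array([0.4898, 0.1154]), array([0.5184, 0.2355])]
rack T [array([ 0.5822, -0.175 ]), array([ 0.5987, -0.2829]), array([ 0.4205, -0.3165]), array([ 0.4014, -0.2047])]
```

Triangulation puts the plaque top at z≈0.135, near the expected 0.132. Its centre is about (0.56, -0.232), rack yaw about 10°. The stand corner is about (0.547, 0.16), yaw about -13°. I'll move above the plaque now.

>>> arm_command(moves=[{"x": 4.54, "y": -2.22}, {"x": 4.54, "y": -2.22}, {"x": 4.54, "y": -2.22}, {"x": 4.54, "y": -2.22}, {"x": 4.54, "y": -2.22}, {"x": 4.54, "y": -2.22}, {"x": 4.54, "y": -2.22}, {"x": 4.54, "y": -2.22}, {"x": 4.54, "y": -2.22}, {"x": 4.54, "y": -2.22}, {"spin": -9}, {"spin": -9}, {"spin": -9}, {"spin": -9}, {"spin": -9}, {"spin": -9}, {"spin": -9}, {"spin": -9}, {"spin": -9}, {"spin": 0}])

```text
schema error: expected keys x, y, z, spin, fingers
```

```bash
python3 - <<'E'
from h import *
import json
c=cal('wrist');s=bot.state();im=save('wrist','w1')
json.dump({k:np.array(v).tolist() for k,v in c.items()},open('w1.json','w'))
print(s['tool_pos'],np.degrees(s['ee_rot']),s['time_s'])
E
```

```text
[ 0.20344402 -0.59023072  0.23026548] [-1.79885604e+02 -1.26056247e-02  1.90130510e+01] 0.1
```

View pics/w1.png

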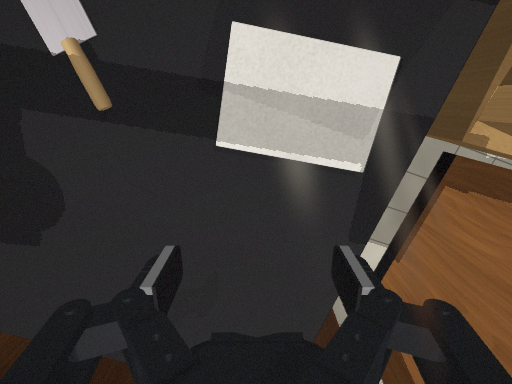

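The move was refused because every row needs all five keys, so this picture only shows the start view with the fingers at the bottom (170,270) and (350,270). I'll resend it with all keys.

>>> arm_command(moves=[{"x": 4.54, "y": -2.22, "z": 0, "spin": 0, "fingers": 0}, {"x": 4.54, "y": -2.22, "z": 0, "spin": 0, "fingers": 0}, {"x": 4.54, "y": -2.22, "z": 0, "spin": 0, "fingers": 0}, {"x": 4.54, "y": -2.22, "z": 0, "spin": 0, "fingers": 0}, {"x": 4.54, "y": -2.22, "z": 0, "spin": 0, "fingers": 0}, {"x": 4.54, "y": -2.22, "z": 0, "spin": 0, "fingers": 0}, {"x": 4.54, "y": -2.22, "z": 0, "spin": 0, "fingers": 0}, {"x": 4.54, "y": -2.22, "z": 0, "spin": 0, "fingers": 0}, {"x": 4.54, "y": -2.22, "z": 0, "spin": 0, "fingers": 0}, {"x": 4.54, "y": -2.22, "z": 0, "spin": 0, "fingers": 0}, {"x": 0, "y": 0, "z": 0, "spin": -9, "fingers": 0}, {"x": 0, "y": 0, "z": 0, "spin": -9, "fingers": 0}, {"x": 0, "y": 0, "z": 0, "spin": -9, "fingers": 0}, {"x": 0, "y": 0, "z": 0, "spin": -9, "fingers": 0}, {"x": 0, "y": 0, "z": 0, "spin": -9, "fingers": 0}, {"x": 0, "y": 0, "z": 0, "spin": -9, "fingers": 0}, {"x": 0, "y": 0, "z": 0, "spin": -9, "fingers": 0}, {"x": 0, "y": 0, "z": 0, "spin": -9, "fingers": 0}, {"x": 0, "y": 0, "z": 0, "spin": -9, "fingers": 0}, {"x": 0, "y": 0, "z": 0, "spin": 0, "fingers": 0}])

```text
time_s: 2.65
tool_pos: [0.5602, -0.233, 0.2309]
ee_rot: [-3.141, -0.001, 1.744]
contact_force: [0.4, 0.1, -0.9]
grip_width: 0.0856
grasp_force: 0.0
```

```bash
python3 - <<'E'
from h import *
import json
c=cal('wrist');s=bot.state();im=save('wrist','w2')
json.dump({k:np.array(v).tolist() for k,v in c.items()},open('w2.json','w'))
print(s['tool_pos'],np.degrees(s['ee_rot']),s['time_s'])
E
```

```text
[ 0.56023111 -0.23297138  0.23089644] [-1.79962289e+02 -3.08949672e-02  9.99070789e+01] 2.65
```

View pics/w2.png

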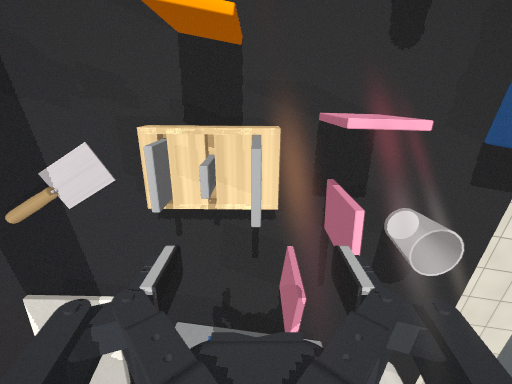

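The tall plaque's top face runs from about (256,137) to (256,226). The fingers are at rows 250-290. The pink look-alikes at (293,290) and (345,215) are to the right. Next I compute where the plaque is.

```bash
python3 - <<'E'
from h import *
import json
np.set_printoptions(precision=4,suppress=True)
c=json.load(open('w2.json'));print(np.array(c['cam_to_world']))
for p in((256.5,137),(256,226)):print(p,onz(c,p,.132))
print('rack',[onz(c,p,.034)[:2] for p in((138,128),(280,126),(280,209),(145,210))])
t=cal('top')
for p in((262,330),(142,343)):print('tri',tri(c,(256,226) if p[0]>200 else (256.5,137),t,(280+p[0]/4,187+(p[1]-300)/4)))
M=np.linalg.inv(np.array(c['cam_to_world']));f=192/np.tan(np.radians(c['fov_y'])/2)
for P in((.5602,-.233,.231),(.5602,-.233,.132),(.56,-.193,.132)):
    q=M@np.r_[P,1];print(P,c['cx']-f*q[0]/q[2],c['cy']+f*q[1]/q[2])
E
```

```text
[[ 0.9851 -0.1629 -0.0554  0.5463]
 [ 0.1721  0.9301  0.3244 -0.1492]
 [-0.0013 -0.3291  0.9443  0.3731]
 [ 0.      0.      0.      1.    ]]
(256.5, 137) [ 0.5513 -0.18    0.132 ]
(256, 226) [ 0.566  -0.2674  0.132 ]
rack [array([ 0.4054, -0.2071]), array([ 0.5798, -0.1741]), array([ 0.6023, -0.2839]), array([ 0.4179, -0.3178])]
tri (array([ 0.5667, -0.2749,  0.1162]), np.float64(0.0011406402527354754))
tri (array([ 0.5489, -0.1807,  0.184 ]), np.float64(0.014865384898130246))
(0.5602, -0.233, 0.231) 255.74527652447594 247.14880038423271
(0.5602, -0.233, 0.132) 256.1834463627042 193.41558551234021
(0.56, -0.193, 0.132) 263.45740067620596 152.82991813185455
```

>>> arm_command(moves=[{"x": 0.3, "y": -0.1, "z": 3.4, "spin": 0, "fingers": 0}, {"x": 0, "y": 0, "z": 4, "spin": 0, "fingers": 0}, {"x": 0, "y": 0, "z": 3, "spin": 0, "fingers": 0}, {"x": 0, "y": 0, "z": 2, "spin": 0, "fingers": 0}, {"x": 0, "y": 0, "z": 1, "spin": 0, "fingers": 0}, {"x": 0, "y": 0, "z": 0, "spin": 0, "fingers": 0.6}, {"x": 0, "y": 0, "z": 0, "spin": 0, "fingers": 0.8}, {"x": 0, "y": 0, "z": 0, "spin": 0, "fingers": 1}, {"x": 0, "y": 0, "z": 0, "spin": 0, "fingers": 1}, {"x": 0, "y": 0, "z": 0, "spin": 0, "fingers": 1}, {"x": 0, "y": 0, "z": 0, "spin": 0, "fingers": 1}, {"x": 0, "y": 0, "z": 0, "spin": 0, "fingers": 1}], grip_force=40)

```text
time_s: 4.2
tool_pos: [0.5595, -0.2307, 0.0981]
ee_rot: [3.141, 0.001, 1.745]
contact_force: [-0.3, -0.4, 5.4]
grip_width: 0.0092
grasp_force: 41.0
```

>>> arm_command(moves=[{"x": 0, "y": 0, "z": -1, "spin": 0, "fingers": 1}, {"x": 0, "y": 0, "z": -2, "spin": 0, "fingers": 1}, {"x": 0, "y": 0, "z": -4, "spin": 0, "fingers": 1}, {"x": 0, "y": 0, "z": -4, "spin": 0, "fingers": 1}, {"x": 0, "y": 0, "z": -4, "spin": 0, "fingers": 1}, {"x": 3, "y": 0.5, "z": 0, "spin": 0, "fingers": 1}, {"x": 5, "y": 0.85, "z": 0, "spin": 0, "fingers": 1}, {"x": 5, "y": 0.85, "z": 0, "spin": 0, "fingers": 1}, {"x": 5, "y": 0.85, "z": 0, "spin": 0, "fingers": 1}, {"x": 5, "y": 0.85, "z": 0, "spin": 0, "fingers": 1}, {"x": 4, "y": 0.7, "z": 0, "spin": 0, "fingers": 1}, {"x": 1.6, "y": 0.4, "z": 0, "spin": 0, "fingers": 1}, {"x": 0, "y": 0, "z": 0, "spin": 8, "fingers": 1}, {"x": 0, "y": 0, "z": 0, "spin": 8, "fingers": 1}, {"x": 0, "y": 0, "z": 0, "spin": 7, "fingers": 1}, {"x": 0, "y": 0, "z": 0, "spin": 0, "fingers": 1}, {"x": 0, "y": 0, "z": 0, "spin": 0, "fingers": 1}])

```text
time_s: 6.32
tool_pos: [0.5585, 0.0596, 0.2472]
ee_rot: [-3.141, 0.0, 1.345]
contact_force: [0.2, -0.3, -0.6]
grip_width: 0.0092
grasp_force: 40.0
```

```bash
python3 - <<'E'
from h import *
import json
c=cal('wrist');s=bot.state();im=save('wrist','w3')
json.dump({k:np.array(v).tolist() for k,v in c.items()},open('w3.json','w'))
print(s['tool_pos'],np.degrees(s['ee_rot']),s['time_s'],s['grip_width'])
E
```

```text
[0.55847803 0.05955169 0.24716265] [-1.79980453e+02  1.20583112e-02  7.70731939e+01] 6.325 0.009234438271602185
```

View pics/w3.png

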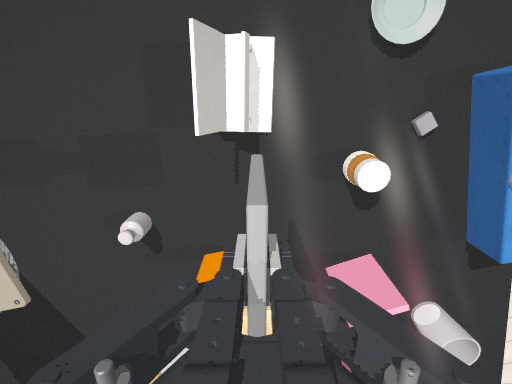

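The stand is seen from above. The panel's top edge runs about (196,25)-(199,132), the panel/ledge corner is near column 226 (rows 37-131), and the lip is at columns 242-250. I'll enlarge it.

```bash
python3 - <<'E'
import cv2
i=cv2.imread('pics/w3.png')[10:150,180:300]
cv2.imwrite('pics/w3c.png',cv2.resize(i,None,fx=4,fy=4,interpolation=cv2.INTER_CUBIC))
E
```

```text
(no output)
```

View pics/w3c.png

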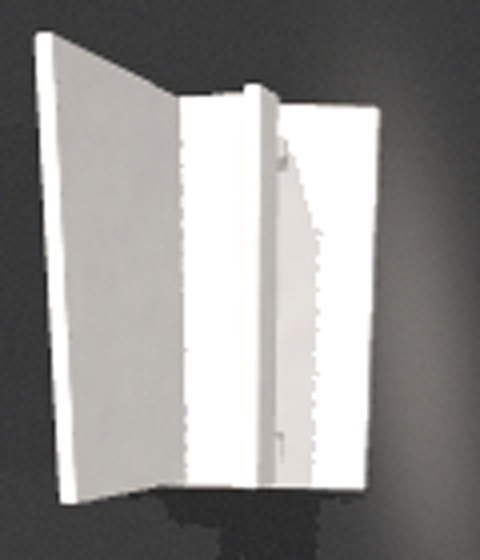

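```bash
python3 - <<'E'
from h import *
import json
np.set_printoptions(precision=4,suppress=True)
c=json.load(open('w3.json'));t=cal('top');s=cal('scene')
P=lambda x,y:(180+x/4,10+y/4)
S2=lambda x,y:(270+(x-400)/4,110+y/4)
a,b=onz(c,P(180,97),.036),onz(c,P(185,485),.036)
A,B=onz(c,P(52,35),.1),onz(c,P(73,500),.1)
for n,p,q in(('corner',a,b),('top',A,B)):
    d=p-q;print(n,p,q,'mid',(p+q)/2,'len',np.linalg.norm(d),'xyaw',np.degrees(np.arctan2(-d[0],d[1])))
print('top tri w/ scene',tri(c,P(52,35),s,S2(612,42)),tri(c,P(73,500),s,S2(497,103)))
y=np.radians(-13.5);print('top mid->corner',(A+B)/2+.0233*np.array([np.cos(y),np.sin(y),0]))
print('lip',onz(c,P(252,85),.046),onz(c,P(250,485),.046))
# plaque lower end in hand
E
```

```text
corner [0.5581 0.2215 0.036 ] [0.5305 0.1138 0.036 ] mid [0.5443 0.1677 0.036 ] len 0.11119215498290873 xyaw -14.336305857677363
top [0.5357 0.2263 0.1   ] [0.5087 0.1219 0.1   ] mid [0.5222 0.1741 0.1   ] len 0.10780540756214932 xyaw -14.46131067049705
top tri w/ scene (array([0.536 , 0.226 , 0.1013]), np.float64(0.0003154733982345318)) (array([0.5068, 0.1213, 0.0975]), np.float64(0.0028148558934670788))
top mid->corner [0.5448 0.1687 0.1   ]
lip [0.5793 0.2176 0.046 ] [0.552 0.11  0.046]
```

Corner origin is about (0.5445, 0.168) at yaw -14.4°. The top edge triangulates to z≈0.100, and the lengths match the 110 mm given. I'll move over it, go down to just above contact, and check the force.

>>> arm_command(moves=[{"x": 0, "y": 0, "z": 0, "spin": 1.5, "fingers": 1}, {"x": 3.4, "y": -1.1, "z": 0, "spin": 0, "fingers": 1}, {"x": 3.4, "y": -1.1, "z": 0, "spin": 0, "fingers": 1}, {"x": 3.35, "y": -1.13, "z": 0, "spin": 0, "fingers": 1}, {"x": 0, "y": 0, "z": 0, "spin": 0, "fingers": 1}, {"x": 0, "y": 0, "z": 3, "spin": 0, "fingers": 1}, {"x": 0, "y": 0, "z": 3, "spin": 0, "fingers": 1}, {"x": 0, "y": 0, "z": 3, "spin": 0, "fingers": 1}, {"x": 0, "y": 0, "z": 1.6, "spin": 0, "fingers": 1}, {"x": 0, "y": 0, "z": 0.7, "spin": 0, "fingers": 1}, {"x": 0, "y": 0, "z": 0, "spin": 0, "fingers": 1}, {"x": 0, "y": 0, "z": 0, "spin": 0, "fingers": 1}])

```text
time_s: 7.88
tool_pos: [0.5527, 0.1667, 0.1356]
ee_rot: [3.139, -0.001, 1.318]
contact_force: [0.1, 0.1, -1.0]
grip_width: 0.0094
grasp_force: 40.0
```

```bash
python3 - <<'E'
from h import *
s=bot.state();print(s['tool_pos'],np.degrees(s['ee_rot']),s['contact_force'])
a=save('scene','s4');b=save('wrist','w4')
a=cv2.resize(a[95:195,265:365],(400,400),interpolation=cv2.INTER_CUBIC);b=cv2.resize(b[:,150:406][60:316],(400,400),interpolation=cv2.INTER_CUBIC)
cv2.imwrite('pics/m4.png',np.hstack([a,b])[:,:,::-1])
E
```

```text
[0.55274151 0.16669519 0.13558251] [ 1.79878239e+02 -5.32943958e-02  7.55052789e+01] [ 0.1000263   0.14451395 -0.95738533]
```

View pics/m4.png

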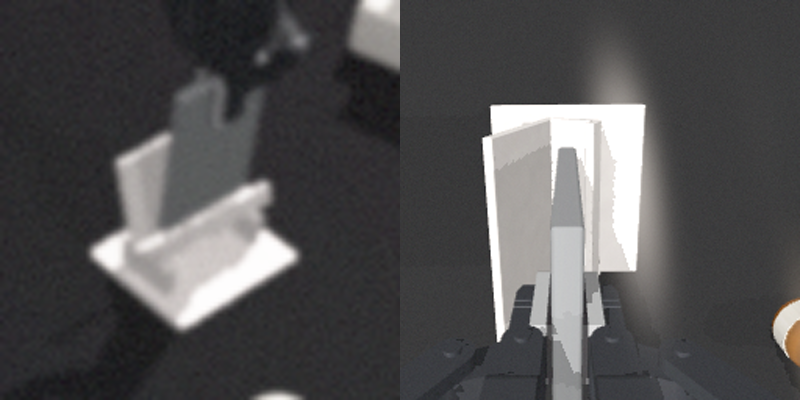

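The plaque hangs between panel and lip, and is centred on the stand. I'll lower it gently until it touches.

>>> arm_command(moves=[{"x": 0, "y": -0.1, "z": 0.4, "spin": 0, "fingers": 1}, {"x": 0, "y": 0, "z": 0.3, "spin": 0, "fingers": 1}, {"x": 0, "y": 0, "z": 0.1, "spin": 0, "fingers": 1}, {"x": 0, "y": 0, "z": 0, "spin": 0, "fingers": 1}])

```text
time_s: 8.48
tool_pos: [0.5504, 0.1668, 0.1262]
ee_rot: [-3.141, 0.0, 1.318]
contact_force: [-0.2, -0.3, 0.2]
grip_width: 0.0096
grasp_force: 40.2
```

>>> arm_command(moves=[{"x": 0, "y": 0, "z": 0.15, "spin": 0, "fingers": 1}, {"x": 0, "y": 0, "z": 0, "spin": 0, "fingers": 1}, {"x": 0, "y": 0, "z": 0, "spin": 0, "fingers": 1}])

```text
time_s: 8.85
tool_pos: [0.5506, 0.1668, 0.1261]
ee_rot: [3.141, 0.0, 1.318]
contact_force: [-3.0, -0.5, 6.6]
grip_width: 0.0097
grasp_force: 41.1
```

Contact came at z=0.126, as predicted. I'll open gradually while backing toward the panel, so the plaque tips back onto it.

>>> arm_command(moves=[{"x": 0, "y": 0, "z": 0, "spin": 0, "fingers": 0.88}, {"x": 0, "y": 0, "z": 0, "spin": 0, "fingers": 0.82}, {"x": 0, "y": -0.1, "z": 0, "spin": 0, "fingers": 0.75}, {"x": 0, "y": -0.2, "z": 0, "spin": 0, "fingers": 0.68}, {"x": 0, "y": -0.2, "z": 0, "spin": 0, "fingers": 0.6}, {"x": 0, "y": -0.2, "z": 0, "spin": 0, "fingers": 0.52}, {"x": 0, "y": -0.2, "z": 0, "spin": 0, "fingers": 0.44}, {"x": 0, "y": -0.2, "z": 0, "spin": 0, "fingers": 0.36}, {"x": 0, "y": -0.2, "z": 0, "spin": 0, "fingers": 0.28}, {"x": 0, "y": -0.3, "z": 0, "spin": 0, "fingers": 0.2}, {"x": 0, "y": -0.3, "z": 0, "spin": 0, "fingers": 0.1}, {"x": 0, "y": -0.3, "z": 0, "spin": 0, "fingers": 0}, {"x": 0, "y": -0.3, "z": 0, "spin": 0, "fingers": 0}, {"x": 0, "y": -0.3, "z": 0, "spin": 0, "fingers": 0}, {"x": 0, "y": -0.2, "z": 0, "spin": 0, "fingers": 0}, {"x": 0, "y": 0, "z": 0, "spin": 0, "fingers": 0}])

```text
time_s: 10.85
tool_pos: [0.5215, 0.1744, 0.1248]
ee_rot: [3.142, -0.0, 1.318]
contact_force: [0.8, 0.3, -0.1]
grip_width: 0.0853
grasp_force: 0.0
```

```bash
python3 - <<'E'
from h import *
s=bot.state();print(s['tool_pos'],np.degrees(s['ee_rot']),s['contact_force'])
a=save('scene','s5');b=save('wrist','w5')
a=cv2.resize(a[95:195,265:365],(400,400),interpolation=cv2.INTER_CUBIC);b=cv2.resize(b[:,100:484],(400,400))
cv2.imwrite('pics/m5.png',np.hstack([a,b])[:,:,::-1])
E
```

```text
[0.52151801 0.17438616 0.12482126] [ 1.79999869e+02 -1.80970082e-05  7.55163198e+01] [ 0.82129067  0.26002664 -0.07825609]
```

View pics/m5.png

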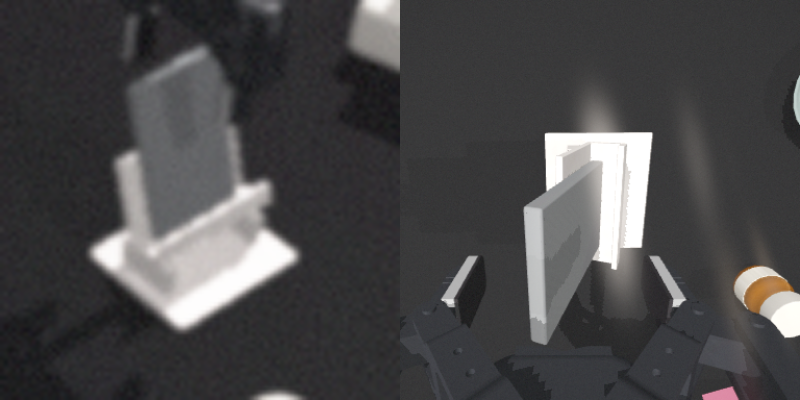

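The plaque now leans on the panel and both fingers are clear. I'll go straight up and measure.

>>> arm_command(moves=[{"x": 0, "y": 0, "z": -1, "spin": 0, "fingers": 0}, {"x": 0, "y": 0, "z": -3, "spin": 0, "fingers": 0}, {"x": 0, "y": 0, "z": -4, "spin": 0, "fingers": 0}, {"x": 0, "y": 0, "z": -4, "spin": 0, "fingers": 0}, {"x": -4, "y": 0, "z": 0, "spin": 0, "fingers": 0}, {"x": -4, "y": 0, "z": 0, "spin": 0, "fingers": 0}, {"x": -2, "y": 0, "z": 0, "spin": 0, "fingers": 0}, {"x": 0, "y": 0, "z": 0, "spin": 0, "fingers": 0}, {"x": 0, "y": 0, "z": 0, "spin": 0, "fingers": 0}])

```text
time_s: 12.08
tool_pos: [0.497, 0.0779, 0.2453]
ee_rot: [3.141, -0.001, 1.318]
contact_force: [-0.6, -0.1, 0.2]
grip_width: 0.0854
grasp_force: 0.0
```

```bash
python3 - <<'E'
from h import *
import json
c=cal('wrist');json.dump({k:np.array(v).tolist() for k,v in c.items()},open('w6.json','w'))
b=save('wrist','w6');a=save('scene','s6');t=save('top','t6')
M=np.linalg.inv(np.array(c['cam_to_world']));f=192/np.tan(np.radians(c['fov_y'])/2)
q=M@np.r_[.53,.17,.1,1];u,v=c['cx']-f*q[0]/q[2],c['cy']+f*q[1]/q[2]
x0,y0=int(u-75),max(0,int(v-75));print(x0,y0,bot.state()['tool_pos'])
b=cv2.resize(b[y0:y0+150,x0:x0+100],(400,600),interpolation=cv2.INTER_CUBIC)
a=cv2.resize(a[95:195,265:365],(400,400),interpolation=cv2.INTER_CUBIC);r=cv2.resize(t[180:265,295:365],(400,200))
cv2.imwrite('pics/m6.png',np.hstack([np.vstack([a,r]),b])[:,:,::-1])
E
```

```text
189 12 [0.49691804 0.07823563 0.24492079]
```

View pics/m6.png

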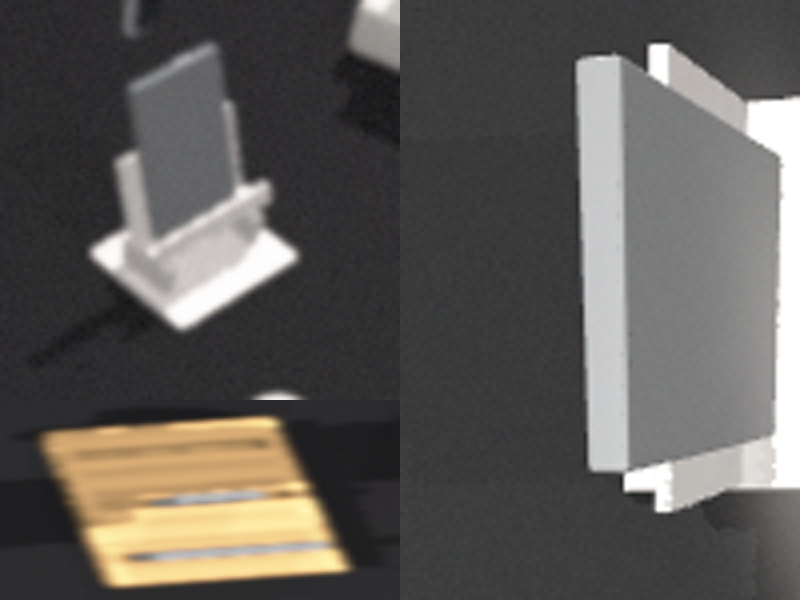

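Both short specimens still stand in the rack, and the plaque lies against the panel. I'll check that in numbers.

```bash
python3 - <<'E'
from h import *
import json
np.set_printoptions(precision=4,suppress=True)
c=json.load(open('w6.json'));s=cal('scene')
P=lambda x,y:(189+(x-400)/4,12+y/4)
S=lambda x,y:(265+x/4,95+y/4)
y,p=np.radians(-14.4),np.radians(20);h=np.array([np.cos(y),np.sin(y),0]);k=np.array([0,0,1.])
X=np.cos(p)*h+np.sin(p)*k;Z=-np.sin(p)*h+np.cos(p)*k;Y=np.cross(Z,X);O=np.array([.5445,.168,.036])
fr=lambda q:np.array([X,Y,Z])@(q-O)*1000
for w,sc in((P(622,57),S(216,52)),(P(628,470),S(133,97))):
    q,e=tri(c,w,s,sc);print('top tri',q,e,fr(q))
for w,z in((P(622,57),.152),(P(628,470),.152),(P(780,157),.0394),(P(775,435),.0394)):print(fr(onz(c,w,z)))
E
```

```text
top tri [0.5228 0.2159 0.1456] 0.0015404700125703377 [  6.4914  40.9974 114.252 ]
top tri [0.503  0.1384 0.1439] 0.0007724259190537265 [  6.0944 -39.0019 112.6339]
[  9.412   40.1002 120.0189]
[  9.4275 -37.9285 120.0133]
[ 9.9993 40.3581 -0.0213]
[ 10.9233 -38.6018  -0.3575]
```

```bash
python3 -c "
from bench import bot
print(bot.sign_off())"
```

```text
the job is handed in; nothing more can be done
None
```

The tall plaque is leaning flat on the stand, about 1 mm off centre, released and clear of the robot. Both short specimens still stand in the rack, and I handed the job in at about 12 s; the verdict was not shown.

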